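# Refit the service cover of a printer control box

### The job

Put the loose service cover with the handle back on the open control box: tuck its narrow tongue under the retaining lip at the low end of the sloping face, push it home in the pocket, then lower the other edge and press it in until it snaps under the roller catch and the cover sits flat in its frame with the interlock plunger pressed in. Do not force it, let go of it, and leave the other things on the bench where they are.

Things in the scene. Friction and masses are not known exactly. Their poses are not given: they have to be found in the camera images.
- mount (a point): Centre of the box's back: bay (0, 0, -57) mm. The box stands on four soft sprung mounts: pressed into its face it yields along its -z: nothing for the first 1 to 4 N, then 1 mm for every 0.8 N, to a stop at 16 mm, and comes back when let go. So a press aimed at the seated height measured beforehand stops short: press on until the catch snaps.
- bay: Open face of the control box: black steel box 240 long up the slope, 210 wide, 62 mm deep, clamped in a low stand, open face up and sloping 20 to 29 degrees, low end towards the robot. Origin: where the cover's origin comes when seated, 140 mm above the table. x points up the slope, y left, z out of the face; a seated cover has the same axes. Frame outside: x -110 to 110, y +-100 mm.
- ledge (a point): Point on the flat ledge on which the cover rests: bay (80, -22, 0) mm. In the bay's frame the ledge lies at z 0: along both sides from x -50 to 88 where |y| is over 55, and across the top from x 76 to 88. A frame 5.5 mm high stands round it, with inner faces at y +-68 and at x 88 (notched at the roller).
- lip_edge (a point): Middle of the free edge of the retaining lip: bay (-71, 0, 5.5) mm. The lip is a 3 mm steel strip, 124 wide, across the low end, x -106 to -71, underside at z 5.5. Axes as the bay's.
- pocket_end (a point): End wall of the pocket under the lip: bay (-85, 0, 2) mm, where the tongue's end comes when pushed home. From this wall (x -85) to x -50 there is no ledge, over y +-68, so a tilted tongue may dip to z -25. The cover does not slide down the slope by itself; its top edge clears the frame only if the tongue is pushed home within 3 mm.
- roller_rest (a point): Axis of the catch roller at rest: bay (88, 0, 7.5) mm. White, 10 diameter, 22 mm long along y, on a bolt that yields 5 mm up the slope (7 N at rest, +0.6 N per mm). The cover's edge meets it 11 mm above the seat, needs 9 to 12 N at the edge to pass, then the roller snaps out over the edge and holds it down. Its housing (x 84 to 110, |y| under 17) reaches z 15.
- interlock (a joint): White plunger of the cover interlock switch, 8 mm diameter, at bay (80, 22) mm, standing 5 mm above the ledge. Metres pressed in: 0 free, 0.005 under a fully seated cover, stop at 0.006. Spring 1 N at rest, 2 N pressed.
- cover: The loose service cover: black metal plate 4 mm thick, about 0.3 kg, lying flat on the table handle up. Origin on its underside; x runs from the tongue to the catch edge, z out of the handle side. In its frame, mm: main plate x -65 to 85, y +-65; at the -x end a narrower tongue x -85 to -65, y +-45 (the corners beside it are cut away). Centre of mass within 6 mm of x 5, y 0.
- tongue_end (a point): Middle of the end face of the cover's tongue: cover (-85, 0, 2) mm.
- catch_edge (a point): Middle of the cover's edge opposite the tongue, which goes under the roller: cover (85, 0, 2) mm.
- handle (a point): Centre of the cover's handle bar: cover (5, 0, 34) mm. Square steel bar 12 by 12 mm, 82 long along the cover's y, z 28 to 40, on two posts 10 by 10 mm at y +-34; 24 mm free under the bar.
- screwdriver: Bystander: orange screwdriver, 212 long, 26 mm thick, lying between the two work places. Origin under its handle's front end.
- speaker: Bystander: small black loudspeaker box 45 x 62 x 50 mm. Origin under its centre.
- push_switch: Bystander: steel push switch with a blue connector, 30 mm diameter, 50 tall, standing. Origin under its centre.
- screw_dish: Bystander: steel dish for screws, 84 mm diameter, 26 high. Origin under its centre.
- blank_plate: Bystander: plain black blanking plate 150 x 60 x 4 mm without handle. Origin under its centre.
- cleaner: Bystander: white cleaner bottle, 60 mm diameter, 150 tall, at the back. Origin under its centre.
- hex_wrench: Bystander: steel wrench 150 mm long at the back left. Origin under it.
Mind the look-alikes: they are no part of the job. Leave any purple or turquoise look-alike of the cover alone.

How it is judged:
On the way:
1. the tongue is under the lip (at least 7 mm in) while the opposite edge is still raised 10 mm or more (x of tongue_end in the frame of bay between -0.0875 and -0.078 m and z of tongue_end in the frame of bay between -0.026 and 0.0055 m and y of tongue_end in the frame of bay between -0.008 and 0.008 m and z of catch_edge in the frame of bay above 0.012 m), for 0.1 s.
At the end, for the whole second after the job is handed in: The cover lies in its frame, tongue under the lip: origin within 4 mm along the slope, 5 mm across and 2.5 mm in height of the bay's origin, both edges within 2.5 mm of the ledge, flat to 0.03 rad, interlock plunger in by 4 mm or more, cover released and at rest (x of cover in the frame of bay between -0.003 and 0.004 m and y of cover in the frame of bay between -0.005 and 0.005 m and z of cover in the frame of bay between -0.002 and 0.0025 m and z of catch_edge in the frame of bay between 0 and 0.0045 m and z of tongue_end in the frame of bay between 0 and 0.0045 m and angle between the z axis of cover and the z axis of bay, either way round below 0.03 rad and angle between the x axis of cover and the x axis of bay, either way round below 0.06 rad and value of joint interlock above 0.004 m and linear speed of cover below 0.02 m/s); the robot touches nothing.
It fails at once if one of the other loose things on the bench is pushed more than 30 mm (distance of any of screwdriver, speaker, push_switch, screw_dish, blank_plate, cleaner, hex_wrench from where it was at the start of the episode above 0.03 m).
It fails at once if the cover is forced: more than 100 N between it and the box (contact force between cover and bay above 100 N).
It also fails if it takes over 58 s, if anything falls off the work surface, if the arm or the gripper's body presses on something with over 40 N, if the wrist force passes 120 N, or if a joint passes its speed limit or range.

### The arm

A 6-joint arm with a two-finger parallel gripper is mounted at the origin on the work surface. World frame = base frame: x ahead of the robot, y to its left, z up, the work surface at z = 0. Lengths are in m, angles in rad, forces in N, time in s.
With the tool pointing down it reaches from about 0.375 to 0.975 m from the base axis. Payload 3.8 kg.
Tool frame: the origin (TCP) lies midway between the tips of the shut fingers; the grasp point (between the pads) lies 19 mm behind it; z points along the fingers, y is the line along which they close (so a half turn about z gives the same grasp; the last joint's range is limited). The gripper opens to 85 mm and grips with 20 to 120 N. Pads are 22 mm wide; open, the fingers measure 114 mm over their backs; the gripper's body (76 mm by 85 mm) begins 54 mm behind the grasp point. The pads swing forward as they close: fully open they stand 13 mm farther back than shut.
Start: joints at [1.063, 0.264, 1.604, -0, 1.274, -0.037], TCP at [0.306, 0.602, 0.201] pointing down, gripper open.
Joint ranges: [-2.63, 2.63], [-0.94, 2.18], [0.31, 2.57], [-1.31, 4.45], [0, 2.66], [-2.55, 2.55]. Speed limits (rad/s): [2.57, 2.57, 3.14, 3.14, 3.14, 3.14].

### API

Orientations are given as a rotation vector (axis times angle).
In Python, from workcell import bot gives the robot as it stands.
- The arm moves only by the tool step_arm, never from a script. Its argument "motion" is a list of rows, each a list of 5 numbers: the finger opening in cm, from 0 to 8.54, then the shift along the tool's x, y, z in cm, then the turn about the tool's z in degrees. In form: [[claw, dx, dy, dz, twist], ...]. A call has 1 to 20 rows; each row is the pose to reach, as a shift and turn from the pose commanded when the call began, along the tool's axes at that moment; what a row does not reach only later rows make up. A row lasts 1/10 s, in which the tool goes at most 50 mm and 8.59 degrees, less where a joint would pass 70% of its speed; a pose out of reach is approached as far as the arm can. A call with a gripper value outside its range is refused whole. The fingers move at their own pace and stop on an object; "force" is the grip in N (left out, the last holds). Time passes only in rows, so rows that repeat a pose let the fingers close. It gives the time, the measured TCP pose, the force, the opening and the grip force at its end, in the units of the state.
- bot.read_state(): the state, without advancing time (a new reading comes with each control period).
- bot.read_camera(name): name is "scene" or "top" or "wrist"; returns (picture, depth): 384x512x3 uint8, red, green, blue; 384x512 float32, m along the optical axis (not along the pixel's ray), 0 where there is no reading.
- bot.calibration(name): a dict with "mtx" (3x3 intrinsics, pixels), "origin" and "orientation" of the camera in the world; the wrist camera has in their place "T_tool_cam" (4x4, takes a point from camera to tool coordinates, whose origin is the TCP and whose axes are the flange's). Camera axes: x right, y up, looking along -z (the intrinsics and any distortion apply to the point x, -y, -z); pixel columns grow to the right and rows downward; lengths in m; the calibration is good to about 2 mm. The wrist camera is an equidistant fisheye: a pixel r from the principal point sees the ray r / f radians off the axis. A picture is of the moment at which its call begins: read the wrist's pose just before it. calibration takes no time and is no camera call.
- bot.finish_job(): hands the job in; it is judged then, once.
The state is a dict: "time": time; "q": joint angles; "joint_vel": joint speeds; "joint_torque": joint torques, N m; "tool_pos": TCP position; "tcp_rot": TCP orientation; "wrist_force": force on the tool from outside, world axes, zero at the start; "torque": the same for the moment, N m; "width": opening from 0.0 (shut) to 1.0 (fully open); "grip_force": force on a finger pad.
Only numpy, scipy, OpenCV 4.12 (cv2) and the standard library are available. Lean on these libraries where they do the work, as an engineer would, in place of code of your own. Each camera call takes 0.05 s, during which the arm holds its last target. There are 200 camera calls.

## Working session

There is one attempt and no reset: what is moved stays moved. The work goes in short steps, Python scripts to look and compute and a tool call to move; the robot and the scene stay as the last step left them, time stands still between calls to the robot, and variables do not carry over. Pictures are saved under pics/ and viewed, at most 10 in all, crops included, and the job is handed in when it is done.

Besides the shell and the picture viewer there is one more tool, called after ">>>" as a command line: name --pt "numbers of a row" for each row, then --argument value for the rest. step_arm: Moves the arm, as the interface text tells. Its arguments: {"type":"object","properties":{"motion":{"type":"array","items":{"type":"array","items":{"type":"number"}}},"force":{"type":"number"}},"required":["motion"]}

```bash
ls; mkdir -p pics
python3 - <<'E'
from workcell import bot
import cv2,numpy as np
for n in("scene","top"):
    p,d=bot.read_camera(n); cv2.imwrite(f"pics/{n}0.png",p[...,::-1]); np.save(f"{n}0.npy",d)
    print(n,bot.calibration(n))
print(bot.calibration("wrist")); print(bot.read_state())
E
```

```text
pics
scene {'mtx': array([[416.48068868,   0.        , 255.40282025],
       [  0.        , 416.48068868, 194.29519661],
       [  0.        ,   0.        ,   1.        ]]), 'origin': array([1.48067828, 0.57809353, 0.99949124]), 'orientation': array([0.53947342, 0.97010798, 1.94850188])}
top {'mtx': array([[377.32962417,   0.        , 249.81793152],
       [  0.        , 377.32962417, 194.46575074],
       [  0.        ,   0.        ,   1.        ]]), 'origin': array([ 0.32573169, -0.00403183,  1.23239489]), 'orientation': array([ 0.1207347 , -0.15259748, -1.59396494])}
{'mtx': array([[297.31863964,   0.        , 253.10568614],
       [  0.        , 297.31863964, 193.42272539],
       [  0.        ,   0.        ,   1.        ]]), 'T_tool_cam': array([[ 1.13178797e-03,  9.51321533e-01,  3.08198087e-01,
         7.96588577e-02],
       [ 9.99999317e-01, -1.16608520e-03, -7.28922020e-05,
         1.56418577e-04],
       [ 2.90041306e-04,  3.08197959e-01, -9.51322203e-01,
        -1.73487397e-01],
       [ 0.00000000e+00,  0.00000000e+00,  0.00000000e+00,
         1.00000000e+00]])}
{'time': 0.1, 'q': array([ 1.06311423e+00,  2.64693848e-01,  1.60524428e+00,  2.41114555e-05,
        1.27371719e+00, -3.68899186e-02]), 'joint_vel': array([ 0.00139293, -0.00180143, -0.00251629,  0.00016158,  0.0008001 ,
       -0.00039078]), 'joint_torque': array([-1.87989704e-04, -5.16707146e+01, -3.68591380e+01, -1.69054624e-04,
        6.31070434e-03, -8.75147805e-06]), 'tool_pos': array([0.30580675, 0.60093263, 0.1993721 ]), 'tcp_rot': array([-0.73258381, -3.05438883,  0.00311034]), 'wrist_force': array([-0.65642947,  0.03497204, -0.22752441]), 'torque': array([-0.0009704 ,  0.01370835, -0.05081894]), 'grip_force': 0.0, 'width': 0.9984516927975492}
```

View pics/top0.png

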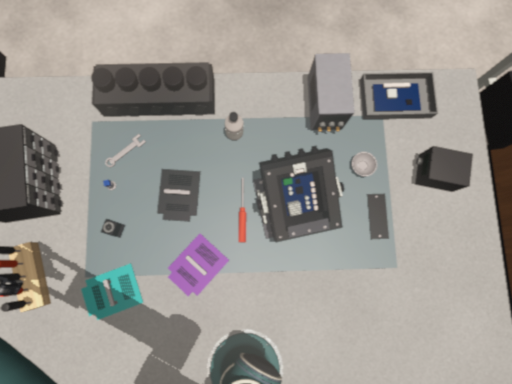

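View pics/scene0.png

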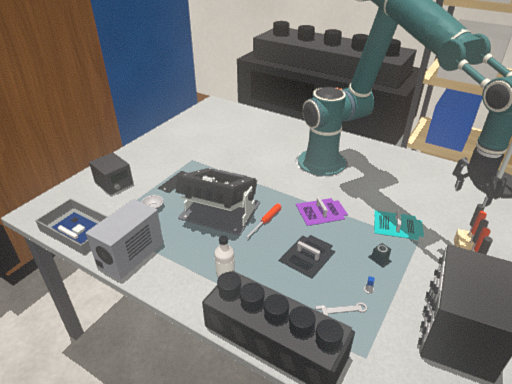

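Top view: the black plate with a handle at (179,192), its tongue towards the robot near (179,216), fits the cover. The look-alikes are purple at (198,264), turquoise at (112,291) and the handle-less blank plate at (377,216). The box is at (302,195) and the screwdriver at (242,210). Next, one enlarged crop to confirm the cover and see the box.

```bash
cat > h.py <<'E'
from workcell import bot
import numpy as np,cv2
from scipy.spatial.transform import Rotation as R
def world(cam,d,u,v,z=None):
    c=bot.calibration(cam);m=c["mtx"];u=np.asarray(u,float);v=np.asarray(v,float)
    r=np.stack([(u-m[0,2])/m[0,0],-(v-m[1,2])/m[1,1],-np.ones_like(u)],-1)
    r=r@R.from_rotvec(c["orientation"]).as_matrix().T
    if z is None: return c["origin"]+r*d[...,None]
    return c["origin"]+r*((z-c["origin"][2])/r[...,2])[...,None]
E
python3 - <<'E'
from h import *
p=cv2.imread("pics/top0.png"); d=np.load("top0.npy")
a=cv2.resize(p[160:230,150:215],None,fx=6,fy=6,interpolation=cv2.INTER_CUBIC)
b=cv2.resize(p[140:250,245:350],None,fx=3.8,fy=3.8,interpolation=cv2.INTER_CUBIC)
a=cv2.convertScaleAbs(a,alpha=2);b=cv2.convertScaleAbs(b,alpha=2)
h=max(a.shape[0],b.shape[0]);
c=np.hstack([cv2.copyMakeBorder(x,0,h-x.shape[0],0,0,0) for x in(a,b)]);print(c.shape,a.shape)
cv2.imwrite("pics/crop1.png",c)
E
```

```text
(420, 789, 3) (420, 390, 3)
```

View pics/crop1.png

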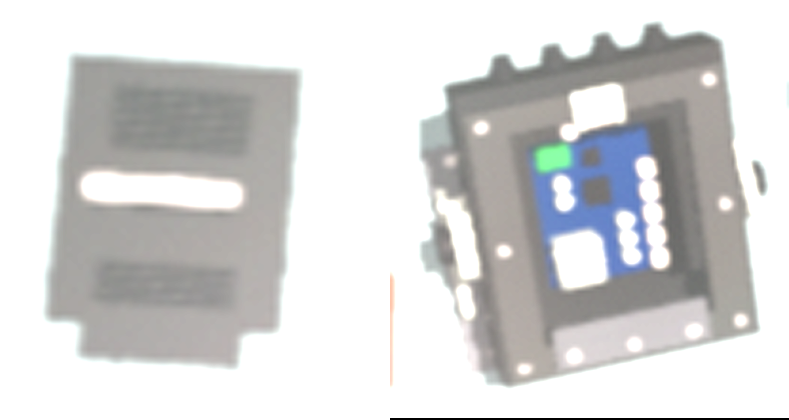

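The crop confirms the cover (left): a plate with handle and narrower tongue at the bottom. The box (right) shows its lip at the bottom (555–710, ~310), the catch housing at (598,105) and the plunger at (570,132).

```bash
cat >> h.py <<'E'
def Rbay(yaw,s): return R.from_euler('z',yaw).as_matrix()@R.from_euler('y',-s).as_matrix()
E
python3 - <<'E'
from h import *
from scipy.optimize import least_squares
d=np.load("top0.npy")
def px(c,f,o): c=np.array(c,float); return (c[:,0]-(390 if f<6 else 0)+.5)/f-.5+o[0],(c[:,1]+.5)/f-.5+o[1]
# cover
u,v=px([(73,57),(300,70),(277,330),(47,318),(80,360),(237,366)],6,(150,160))
W=world("top",None,u,v,0.004)
M=np.array([(85,65),(85,-65),(-65,-65),(-65,65),(-85,45),(-85,-45)])/1e3
f=lambda p:((np.array([[np.cos(p[2]),-np.sin(p[2])],[np.sin(p[2]),np.cos(p[2])]])@M.T).T+p[:2]-W[:,:2]).ravel()
r=least_squares(f,[.4,.2,0]);print("cover",r.x,np.degrees(r.x[2]),(r.fun*1e3).round(1))
uu,vv=np.mgrid[150:215,160:230];uu=uu.ravel();vv=vv.ravel()
P=world("top",d[vv,uu],uu,vv);s=P[:,2]>.025;print("handle",P[s].mean(0),s.sum(),np.median(P[(abs(P[:,2])<.02),2]))
# bay corners (frame top z5.5) and lip free edge corners (z 8.5)
u,v=px([(505,385),(757,328),(718,40),(447,88),(555,331),(710,297),(570,132)],3.8,(245,140))
B=np.array([(-110,100,5.5),(-110,-100,5.5),(110,-100,5.5),(110,100,5.5),(-71,62,8.5),(-71,-62,8.5),(80,22,5)])/1e3
c=bot.calibration("top");Rc=R.from_rotvec(c["orientation"]).as_matrix();m=c["mtx"]
def g(p):
    X=B@Rbay(p[2],p[3]).T+[p[0],p[1],.14]; q=(X-c["origin"])@Rc
    return np.r_[(m[0,0]*q[:,0]/-q[:,2]+m[0,2]-u),(-m[1,1]*q[:,1]/-q[:,2]+m[1,2]-v)]
r=least_squares(g,[.4,-.2,.2,.42],loss='soft_l1');print("bay",r.x,np.degrees(r.x[2:]),r.fun.reshape(2,-1).round(1) if r.fun.size==14 else 0,g(r.x).reshape(2,-1).round(1))
# depth plane of frame
uu,vv=np.mgrid[245:350,140:250];uu=uu.ravel();vv=vv.ravel();P=world("top",d[vv,uu],uu,vv)
x=r.x
for k in range(6):
    q=(P-[x[0],x[1],.14])@Rbay(x[2],x[3])
    s=(abs(q[:,0])<102)&(q[:,0]>-.11)&(q[:,0]<.1)&(abs(q[:,1])>.078)&(abs(q[:,1])<.095)&(abs(q[:,2]-.0055)<.02-.002*k)
    A=np.c_[P[s,:2],np.ones(s.sum())];co=np.linalg.lstsq(A,P[s,2],rcond=None)[0]
n=np.r_[-co[:2],1];n/=np.linalg.norm(n);print("plane n",n,"slope",np.degrees(np.arccos(n[2])),"yaw",np.degrees(np.arctan2(-n[1],-n[0])),s.sum(),np.median(q[s,2]),(A@co-P[s,2]).std())
o=n*.0055; print("z at origin", co@[x[0]+o[0],x[1]+o[1],1]-o[2])
E
```

```text
cover [ 0.54635739  0.20328488 -0.08478459] -4.857799094616137 [ 2.6  2.1  2.1 -1.7 -2.4 -2.4 -1.3  2.4  0.5  2.2 -1.5 -2.6]
handle [0.51385661 0.16963832 0.23269017] 129 0.0012597089817847351
bay [ 0.50321234 -0.18482636  0.18041195  0.33629557] [10.33684303 19.26831692] [[ 1.8  0.7 -0.4  3.4 -0.9 -1.  -0.7]
 [-0.3  0.7  4.1  5.2 -1.1 -0.8 -1.6]] [[ 1.8  0.7 -0.4  3.4 -0.9 -1.  -0.7]
 [-0.3  0.7  4.1  5.2 -1.1 -0.8 -1.6]]
plane n [-0.41073875 -0.07713285  0.90848456] slope 24.703237783321875 yaw 10.635734802285317 677 0.006430271675938254 0.0021086305643977974
z at origin 0.14248708212544975
```

```bash
cat >> h.py <<'E'
def move(pos,yaw):
    "tool shift cm + twist deg to reach TCP pos, tool-x heading yaw (deg), tool down"
    s=bot.read_state();T=R.from_rotvec(s["tcp_rot"]).as_matrix();d=T.T@(np.array(pos)-s["tool_pos"])*100
    h=np.degrees(np.arctan2(T[1,0],T[0,0]));w=-((yaw-h+180)%360-180)
    print("t",s["time"],"tcp",s["tool_pos"].round(4),"h",round(h,2),"F",s["wrist_force"].round(1),"w",round(s["width"]*8.54,2),"q6",s["q"][5].round(2));print("move",d.round(2),"twist",round(w,2))
def wristpose(): 
    s=bot.read_state();T=np.eye(4);T[:3,:3]=R.from_rotvec(s["tcp_rot"]).as_matrix();T[:3,3]=s["tool_pos"];return T@np.array(bot.calibration("wrist")["T_tool_cam"])
def wproj(T,X):
    m=bot.calibration("wrist")["mtx"];q=(X-T[:3,3])@T[:3,:3];x,y,z=q[:,0],-q[:,1],-q[:,2]
    r=np.hypot(x,y);k=np.arctan2(r,z)/r;return np.c_[m[0,0]*x*k+m[0,2],m[1,1]*y*k+m[1,2]]
E
python3 -c "
from h import *
move([.5514,.2029,.15],175.1)"
```

```text
t 0.1 tcp [0.3058 0.6009 0.1994] h 153.03 F [-0.7  0.  -0.2] w 8.53 q6 -0.04
move [-39.94 -24.32   4.98] twist -22.07
```

>>> step_arm --pt "8.54 -39.9 -24.3 5 -22" --pt "8.54 -39.9 -24.3 5 -22" --pt "8.54 -39.9 -24.3 5 -22" --pt "8.54 -39.9 -24.3 5 -22" --pt "8.54 -39.9 -24.3 5 -22" --pt "8.54 -39.9 -24.3 5 -22" --pt "8.54 -39.9 -24.3 5 -22" --pt "8.54 -39.9 -24.3 5 -22" --pt "8.54 -39.9 -24.3 5 -22" --pt "8.54 -39.9 -24.3 5 -22" --pt "8.54 -39.9 -24.3 5 -22" --pt "8.54 -39.9 -24.3 5 -22" --pt "8.54 -39.9 -24.3 5 -22" --pt "8.54 -39.9 -24.3 5 -22" --pt "8.54 -39.9 -24.3 5 -22"

```text
time: 1.6
tool_pos: [0.5511, 0.2051, 0.1508]
tcp_rot: [0.134, 3.139, 0.0]
wrist_force: [-0.7, -0.5, 0.7]
width: 1.0
grip_force: 0.0
```

Run:
```python
from h import *
move([.5514,.2029,.15],175.1)
T=wristpose();p,d=bot.read_camera("wrist");np.savez("w1.npz",T=T,d=d,p=p)
cv2.imwrite("pics/w1.png",cv2.convertScaleAbs(cv2.resize(p[...,::-1],(800,600),interpolation=cv2.INTER_CUBIC),alpha=1.7))
x0,y0,a=.54636,.20328,-.0848
M=np.array([(85,65,4),(85,-65,4),(-65,-65,4),(-65,65,4),(-85,45,4),(-85,-45,4),(5,41,40),(5,-41,40)])/1e3
print((wproj(T,M@R.from_euler('z',a).as_matrix().T+[x0,y0,0])*1.5625).round(0).tolist())
```

```text
t 1.6 tcp [0.5511 0.2051 0.1508] h 175.13 F [-0.7 -0.5  0.7] w 8.54 q6 -1.17
move [-0.05 -0.22  0.08] twist 0.03
[[476.0, 371.0], [308.0, 371.0], [298.0, 173.0], [486.0, 173.0], [458.0, 143.0], [326.0, 143.0], [455.0, 284.0], [327.0, 284.0]]
```

View pics/w1.png

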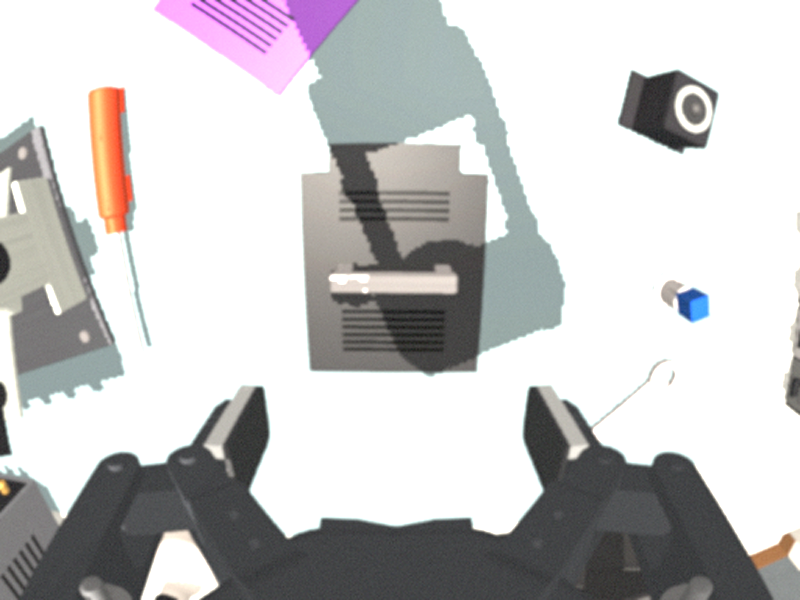

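The wrist view shows the cover below. Its catch edge runs (309,371)–(476,371), the tongue end (331,144)–(459,147), and the bar ends are at 330 and 458 near row 283. I'll refine from these.

Run:
```python
from h import *
from scipy.optimize import least_squares
T=np.load("w1.npz")["T"]
M=np.array([(85,65,4),(85,-65,4),(-65,-65,4),(-65,65,4),(-85,45,4),(-85,-45,4),(-1,41,40),(-1,-41,40)])/1e3
U=np.array([(476,371),(309,371),(302,174),(488,176),(459,147),(331,144),(458,272),(330,271)])/1.5625
f=lambda p:(wproj(T,M@R.from_euler('z',p[2]).as_matrix().T+[p[0],p[1],0])-U).ravel()
r=least_squares(f,[.546,.203,-.085],loss='soft_l1');print(r.x,np.degrees(r.x[2]),f(r.x).round(1))
x,y,a=r.x
move([x+.005*np.cos(a),y+.005*np.sin(a),.05],175.1+np.degrees(a)+4.9)
```

```text
[ 0.54703525  0.20480079 -0.09550934] -5.472282042414614 [ 0.3  1.1  0.  -0.1 -0.8 -0.8  0.7 -0.8  1.5 -1.4 -1.2 -0.4  0.1  3.
 -0.4  2.8]
t 1.65 tcp [0.5511 0.205  0.1507] h 175.12 F [-0.3 -0.   0. ] w 8.56 q6 -1.17
move [-0.09 -0.06 10.07] twist 0.59
```

>>> step_arm --pt "8.54 -0.1 -0.05 5 0.6" --pt "8.54 -0.1 -0.05 9 0.6" --pt "8.54 -0.1 -0.05 10 0.6" --pt "8.54 -0.1 -0.05 10 0.6" --pt "8.54 -0.1 -0.05 10 0.6" --pt "8.54 -0.1 -0.05 10 0.6"

```text
time: 2.25
tool_pos: [0.5548, 0.2043, 0.0534]
tcp_rot: [0.152, 3.133, 0.003]
wrist_force: [-0.4, 0.1, 0.3]
width: 1.001
grip_force: 0.0
```

Run:
```python
from h import *
move([.552,.2043,.002],174.6)
T=wristpose();p,d=bot.read_camera("wrist");np.savez("w2.npz",T=T,d=d,p=p)
c=p[100:384,80:440]
cv2.imwrite("pics/w2.png",cv2.convertScaleAbs(cv2.resize(c[...,::-1],None,fx=2.1,fy=2.1,interpolation=cv2.INTER_CUBIC),alpha=1.7))
```

```text
t 2.25 tcp [0.5548 0.2043 0.0534] h 174.43 F [-0.4  0.1  0.3] w 8.55 q6 -1.16
move [ 0.3  -0.04  5.14] twist -0.17
```

View pics/w2.png

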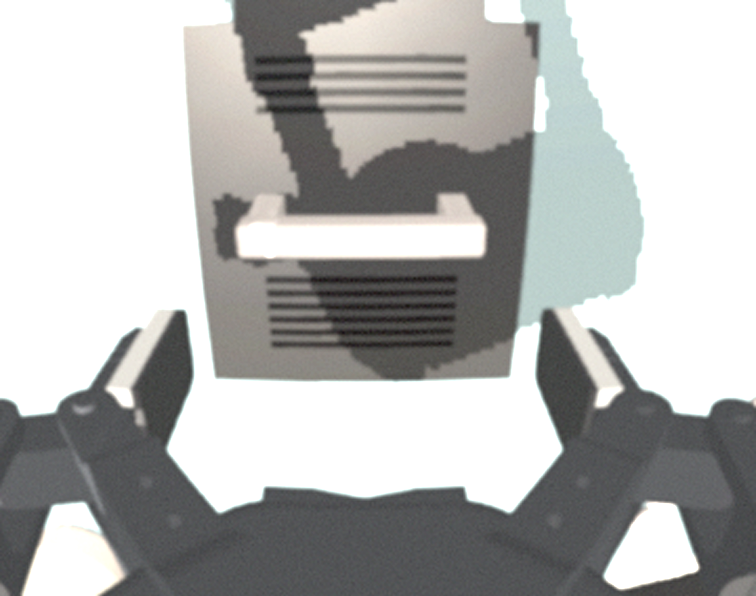

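The bar spans 236–487 (row 240), with the pads symmetrical about 364. Only a sub-millimetre shift is needed, so I'll descend slowly.

>>> step_arm --pt "8.54 0.3 -0.05 1 -0.2" --pt "8.54 0.3 -0.05 1.8 -0.2" --pt "8.54 0.3 -0.05 2.4 -0.2" --pt "8.54 0.3 -0.05 2.8 -0.2" --pt "8.54 0.3 -0.05 3.2 -0.2" --pt "8.54 0.3 -0.05 3.6 -0.2" --pt "8.54 0.3 -0.05 3.6 -0.2"

```text
time: 3.0
tool_pos: [0.549, 0.203, 0.0138]
tcp_rot: [-0.147, -3.137, 0.001]
wrist_force: [0.1, 0.7, 0.5]
width: 1.0
grip_force: 0.0
```

>>> step_arm --pt "8.54 0 0 0.4 0" --pt "8.54 0 0 0.8 0" --pt "8.54 0 0 1.0 0" --pt "8.54 0 0 1.0 0" --pt "8.54 0 0 1.0 0"

```text
time: 3.5
tool_pos: [0.5495, 0.2032, 0.0046]
tcp_rot: [-0.147, -3.138, 0.0]
wrist_force: [0.0, -0.4, 0.4]
width: 0.999
grip_force: 0.0
```

```bash
python3 -c "
from h import *
move([.552,.2043,.002],174.6)"
```

```text
t 3.5 tcp [0.5495 0.2032 0.0046] h 174.63 F [ 0.  -0.4  0.4] w 8.53 q6 -1.17
move [-0.24  0.13  0.26] twist 0.03
```

>>> step_arm --pt "8.54 -0.25 0.05 0.2 0" --pt "8.54 -0.25 0.05 0.2 0" --pt "8.54 -0.25 0.05 0.2 0" --pt "7.8 -0.25 0.05 0.2 0" --pt "7.8 -0.25 0.05 0.2 0" --pt "7.8 -0.25 0.05 0.2 0" --pt "7.8 -0.25 0.05 0.2 0" --force 45

```text
time: 4.2
tool_pos: [0.552, 0.2035, 0.0026]
tcp_rot: [0.147, 3.138, -0.0]
wrist_force: [-0.1, -0.2, -0.1]
width: 0.911
grip_force: 0.0
```

>>> step_arm --pt "7.4 0 0 0 0" --pt "7.4 0 0 0 0" --pt "7.4 0 0 0 0"

```text
time: 4.5
tool_pos: [0.552, 0.2035, 0.0026]
tcp_rot: [0.147, 3.138, -0.0]
wrist_force: [-0.9, 0.7, 0.2]
width: 0.866
grip_force: 0.0
```

Run:
```python
from h import *
p,d=bot.read_camera("wrist")
c=p[100:384,80:440]
cv2.imwrite("pics/w3.png",cv2.convertScaleAbs(cv2.resize(c[...,::-1],None,fx=2.1,fy=2.1,interpolation=cv2.INTER_CUBIC),alpha=1.7))
```

```text
(no output)
```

View pics/w3.png

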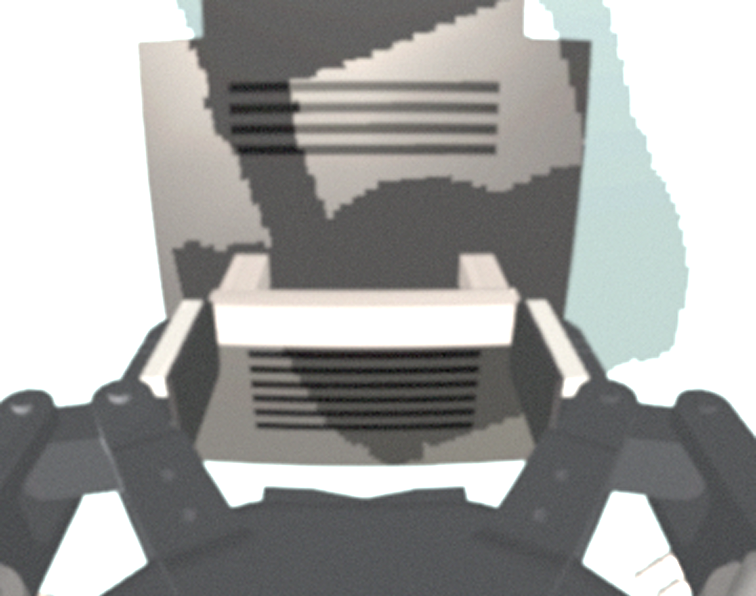

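The bar sits between the pads at (215–517, 325), almost touching. I'll keep closing.

>>> step_arm --pt "6.5 0 0 0 0" --pt "6.5 0 0 0 0" --pt "6.5 0 0 0 0" --pt "6.5 0 0 0 0" --pt "6.5 0 0 0 0"

```text
time: 5.05
tool_pos: [0.5525, 0.2037, 0.003]
tcp_rot: [0.147, 3.137, 0.001]
wrist_force: [0.5, 0.0, 3.8]
width: 0.757
grip_force: 2.0
```

Run:
```python
from h import *
print(bot.read_state())
p,d=bot.read_camera("wrist")
c=p[100:384,80:440]
cv2.imwrite("pics/w4.png",cv2.convertScaleAbs(cv2.resize(c[...,::-1],None,fx=2.1,fy=2.1,interpolation=cv2.INTER_CUBIC),alpha=1.7))
```

```text
{'time': 5.05, 'q': array([ 3.10855534e-01,  2.98699677e-01,  1.95799148e+00,  1.16408493e-05,
        8.83968363e-01, -1.16612626e+00]), 'joint_vel': array([ 0.0002506 ,  0.00018178,  0.00060448,  0.00077146, -0.00189478,
        0.00065583]), 'joint_torque': array([-1.05661314e-01, -4.40248311e+01, -2.79885042e+01, -8.02808121e-03,
       -1.79303857e-02,  9.14066459e-04]), 'tool_pos': array([0.55247911, 0.20365262, 0.00303371]), 'tcp_rot': array([1.47280215e-01, 3.13726655e+00, 5.26384032e-04]), 'wrist_force': array([0.54894856, 0.03901445, 3.76641479]), 'torque': array([-0.03223776,  0.03348477, -0.02109761]), 'grip_force': 1.9933435879647732, 'width': 0.7568217753664885}
```

View pics/w4.png

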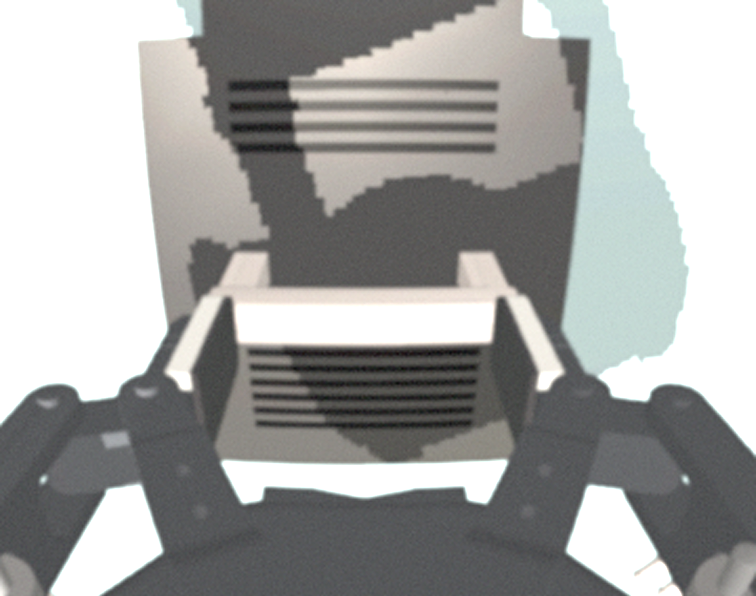

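Run:
```python
from h import *
T=np.array(bot.calibration("wrist")["T_tool_cam"])
for z in (0,-.015,-.03,-.04,-.05):
  for y in(.0325,.0375):
    q=(wproj(T,np.array([(.011,-y,z),(-.011,-y,z),(.011,-y,z-.025)]))-[80,100])*2.1
    print(z,y,q.round().tolist())
# bar expected at TCP z .003 : tool coords
for zt in (.040,.028):print((wproj(T,np.array([(x,y,.003-zt) for x in(.006,-.006) for y in(-.041,.041)]))*1-[80,100]).__mul__(2.1).round().tolist())
p,d=bot.read_camera("wrist")
def D(x,y): return d[int(100+y/2.1),int(80+x/2.1)]
print("depth bar",D(364,325),"padL white",D(190,350),D(215,300),"padR",D(520,320),"inner",D(225,360),"plate",D(360,220))
# height of bar from depth
def P(x,y):
    m=bot.calibration("wrist")["mtx"];u=80+x/2.1-m[0,2];v=100+y/2.1-m[1,2];r=np.hypot(u,v);t=r/m[0,0]
    dz=D(x,y);k=np.tan(t)/r;return ((wristpose()@np.r_[u*k*dz,-v*k*dz,-dz,1])[:3]).round(4)
for n,a in dict(bar=(364,325),padL=(190,350),padLtip=(218,302),plate=(360,220),plate2=(364,440)).items():print(n,P(*a))
```

```text
0 0.0325 [[254.0, 235.0], [259.0, 300.0], [239.0, 270.0]]
0 0.0375 [[238.0, 235.0], [243.0, 300.0], [221.0, 269.0]]
-0.015 0.0325 [[246.0, 255.0], [251.0, 323.0], [228.0, 295.0]]
-0.015 0.0375 [[228.0, 254.0], [235.0, 323.0], [208.0, 295.0]]
-0.03 0.0325 [[236.0, 278.0], [243.0, 350.0], [215.0, 326.0]]
-0.03 0.0375 [[217.0, 277.0], [225.0, 349.0], [194.0, 325.0]]
-0.04 0.0325 [[228.0, 295.0], [236.0, 370.0], [205.0, 349.0]]
-0.04 0.0375 [[208.0, 295.0], [217.0, 369.0], [182.0, 348.0]]
-0.05 0.0325 [[220.0, 315.0], [229.0, 393.0], [194.0, 376.0]]
-0.05 0.0375 [[199.0, 314.0], [209.0, 392.0], [170.0, 374.0]]
[[200.0, 306.0], [524.0, 307.0], [205.0, 347.0], [519.0, 347.0]]
[[210.0, 286.0], [514.0, 286.0], [214.0, 324.0], [510.0, 325.0]]
depth bar 0.15474758 padL white 0.12295344 0.14583668 padR 0.136697 inner 0.14103636 plate 0.18317162
bar [0.5514 0.2043 0.0393]
padL [0.5378 0.1694 0.0693]
padLtip [0.5384 0.1705 0.0466]
plate [0.536  0.2046 0.0044]
plate2 [0.6195 0.198  0.0036]
```

The pads are resting on top of the bar: the tips sit about 37–40 mm behind the TCP when open, not alongside it. So I'll lift slightly, open, recentre and go about 27 mm lower.

>>> step_arm --pt "8.54 0.05 0.07 -1.0 0" --pt "8.54 0.05 0.07 -1.0 0" --pt "8.54 0.05 0.07 -1.0 0" --pt "8.54 0.05 0.07 -1.0 0" --pt "8.54 0.05 0.07 -0.5 0" --pt "8.54 0.05 0.07 0 0" --pt "8.54 0.05 0.07 0.3 0" --pt "8.54 0.05 0.07 0.6 0" --pt "8.54 0.05 0.07 0.6 0"

```text
time: 6.05
tool_pos: [0.551, 0.204, -0.0043]
tcp_rot: [-0.147, -3.137, 0.001]
wrist_force: [-0.2, -0.7, -0.7]
width: 1.0
grip_force: 0.0
```

Run:
```python
from h import *
move([.5520,.2043,-.024],174.6)
p,d=bot.read_camera("wrist")
c=p[100:384,80:440]
cv2.imwrite("pics/w5.png",cv2.convertScaleAbs(cv2.resize(c[...,::-1],None,fx=2.1,fy=2.1,interpolation=cv2.INTER_CUBIC),alpha=1.7))
```

```text
t 6.05 tcp [ 0.551   0.204  -0.0043] h 174.62 F [-0.2 -0.7 -0.7] w 8.54 q6 -1.16
move [-0.1   0.04  1.97] twist 0.02
```

View pics/w5.png

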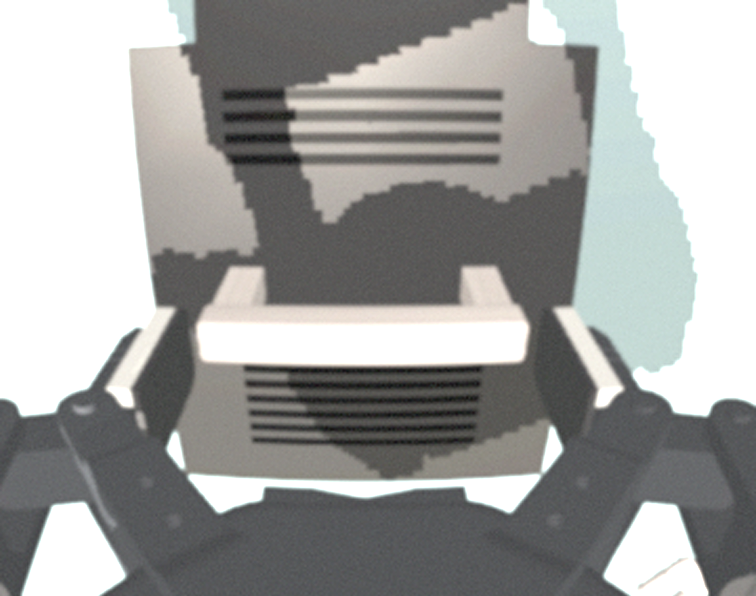

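The bar (197–528) is now visible fully between the open pads (190 and 537). I'll go straight down.

>>> step_arm --pt "8.54 0 -0.03 0.4 0" --pt "8.54 0 -0.03 0.8 0" --pt "8.54 0 -0.03 1.2 0" --pt "8.54 0 -0.03 1.6 0" --pt "8.54 0 -0.03 1.9 0" --pt "8.54 0 -0.03 1.9 0"

```text
time: 6.7
tool_pos: [0.5509, 0.2037, -0.0232]
tcp_rot: [-0.147, -3.137, 0.001]
wrist_force: [0.6, 0.6, 0.1]
width: 1.001
grip_force: 0.0
```

>>> step_arm --pt "7.8 -0.05 0 0 0" --pt "7.8 -0.05 0 0 0" --pt "7.8 -0.05 0 0 0" --pt "7.8 -0.05 0 0 0" --pt "7.8 -0.05 0 0 0"

```text
time: 7.2
tool_pos: [0.5521, 0.2039, -0.0223]
tcp_rot: [0.147, 3.138, -0.0]
wrist_force: [0.3, 0.2, 0.4]
width: 0.944
grip_force: 56.3
```

Gripped (8.06 cm, 56 N). I'll lift first, then carry it high towards the box.

>>> step_arm --pt "7.8 0 0 -2 0" --pt "7.8 0 0 -5 0" --pt "7.8 0 0 -9 0" --pt "7.8 0 0 -13 0" --pt "7.8 0 0 -17 0" --pt "7.8 0 0 -21 0" --pt "7.8 0 0 -25 0" --pt "7.8 0 0 -29 0" --pt "7.8 0 0 -33 0" --pt "7.8 0 0 -34 0" --pt "7.8 0 0 -34 0"

```text
time: 8.3
tool_pos: [0.5529, 0.2042, 0.319]
tcp_rot: [0.147, 3.135, 0.002]
wrist_force: [-0.0, 0.0, -3.0]
width: 0.946
grip_force: 57.8
```

```bash
python3 -c "
from h import *
move([.562,-.174,.32],190.5)"
```

```text
t 8.3 tcp [0.5529 0.2042 0.319 ] h 174.62 F [-0.  0. -3.] w 8.08 q6 -1.17
move [ -4.45 -37.57  -0.14] twist -15.88
```

>>> step_arm --pt "7.8 -0.3 -2 0 -1" --pt "7.8 -0.6 -5 0 -2" --pt "7.8 -1 -8 0 -3" --pt "7.8 -1.3 -11.5 0 -4.5" --pt "7.8 -1.7 -15 0 -6" --pt "7.8 -2.1 -18.5 0 -7.5" --pt "7.8 -2.6 -22 0 -9" --pt "7.8 -3 -25.5 0 -10.5" --pt "7.8 -3.4 -29 0 -12" --pt "7.8 -3.8 -32 0 -13.5" --pt "7.8 -4.2 -35 0 -15" --pt "7.8 -4.4 -37 0 -15.9" --pt "7.8 -4.4 -37.5 0 -15.9" --pt "7.8 -4.4 -37.5 0 -15.9" --pt "7.8 -4.4 -37.5 0 -15.9"

```text
time: 9.8
tool_pos: [0.56, -0.1725, 0.3155]
tcp_rot: [0.288, -3.126, -0.003]
wrist_force: [-0.6, 0.6, -3.8]
width: 0.943
grip_force: 57.7
```

Run:
```python
from h import *
move([.562,-.174,.32],190.5)
T=wristpose();p,d=bot.read_camera("wrist");np.savez("w6.npz",T=T,d=d,p=p)
cv2.imwrite("pics/w6.png",cv2.convertScaleAbs(cv2.resize(p[...,::-1],(800,600),interpolation=cv2.INTER_CUBIC),alpha=1.7))
L=np.array([(-71,62,8.5),(-71,-62,8.5),(-106,62,8.5),(-106,-62,8.5),(-110,100,5.5),(-110,-100,5.5),(-71,0,8.5)])/1e3
print((wproj(T,L@Rbay(np.radians(10.5),np.radians(24.7)).T+[.503,-.185,.14])*1.5625).round().tolist())
```

```text
t 9.8 tcp [ 0.56   -0.1725  0.3155] h -169.47 F [-0.6  0.6 -3.8] w 8.06 q6 -2.1
move [-0.17 -0.18 -0.45] twist 0.03
[[471.0, 101.0], [313.0, 101.0], [468.0, 66.0], [316.0, 66.0], [512.0, 67.0], [273.0, 67.0], [392.0, 99.0]]
```

View pics/w6.png

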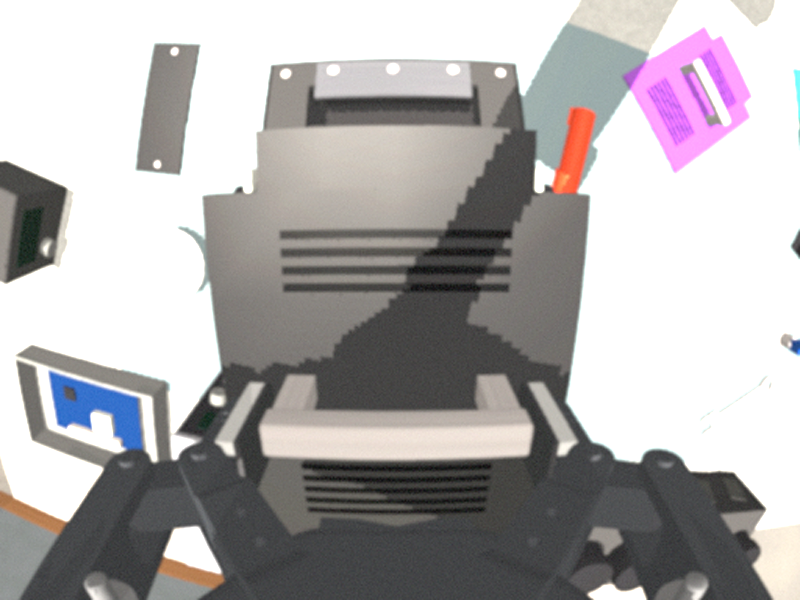

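The lip's free edge is at (315,95)–(471,97) and the box's low corners at (272,66) and (516,66), within about 1–2 mm of the prediction. Next I'll check the cover's attitude in the grip (tongue end (259,130)–(535,130)).

Run:
```python
from h import *
Tc=np.array(bot.calibration("wrist")["T_tool_cam"])
for tilt in(-8,-4,0,4,8):
  M=np.array([(-90,45,-30),(-90,-45,-30),(-70,65,-30),(-70,-65,-30)])/1e3@R.from_euler('y',-tilt,degrees=True).as_matrix().T
  X=np.c_[-M[:,0],M[:,1],-.0563-M[:,2]]   # tool x=-cover x, tool z down; pivot 34mm above underside
  print(tilt,(wproj(Tc,X)*1.5625).round().tolist())
z=np.load("w6.npz");T=z["T"];d=z["d"];m=bot.calibration("wrist")["mtx"]
def P(x,y):
    i,j=y/1.5625,x/1.5625;u=j-m[0,2];v=i-m[1,2];r=np.hypot(u,v);k=np.tan(r/m[0,0])/r;dz=d[int(i),int(j)]
    return ((T@np.r_[u*k*dz,-v*k*dz,-dz,1])[:3])
a=P(390,150);b=P(390,330);print(a,b,"tilt",np.degrees(np.arctan2(b[2]-a[2],np.hypot(*(b-a)[:2]))))
Rb=Rbay(np.radians(10.5),np.radians(24.7))
for q in[(330,82),(392,82),(450,82),(285,82),(505,82)]:print(q,((P(*q)-[.503,-.185,.14])@Rb*1e3).round(1))
```

```text
-8 [[548.0, 116.0], [240.0, 116.0], [602.0, 185.0], [186.0, 185.0]]
-4 [[541.0, 122.0], [247.0, 122.0], [595.0, 189.0], [193.0, 189.0]]
0 [[535.0, 129.0], [253.0, 129.0], [589.0, 193.0], [199.0, 193.0]]
4 [[529.0, 137.0], [259.0, 136.0], [583.0, 199.0], [205.0, 198.0]]
8 [[524.0, 145.0], [264.0, 145.0], [578.0, 205.0], [211.0, 204.0]]
[ 0.48010112 -0.18869454  0.34143444] [ 0.53890296 -0.17785156  0.34174706] tilt 0.2995683428627028
(330, 82) [-88.  -49.6   9.6]
(392, 82) [-86.7  -0.1   9.6]
(450, 82) [-88.   46.1   9.2]
(285, 82) [-91.6 -87.2   8.1]
(505, 82) [-91.7  91.7   8.4]
```

The cover hangs level in the grip. The tool stays vertical, so I'll tilt the cover about the bar-end grip: lower its catch edge onto the catch housing until it reaches the slope plus about 7°.

```bash
cat >> h.py <<'E'
O=np.array([.5025,-.1848,.1405]);RB=Rbay(np.radians(10.5),np.radians(24.7))
def tcp(bx,bz,by=0): return O+RB@(np.array([bx,by,bz])/1e3)-[0,0,.0563]
def go(bx,bz,by=0): print("bay",bx,bz); move(tcp(bx,bz,by),190.5)
def where():
    s=bot.read_state();q=(s["tool_pos"]+[0,0,.0563]-O)@RB*1e3;return q.round(1)
def tilt():
    "plate tilt vs horizontal, from wrist depth on strip in front of the bar; tongue tip in bay"
    T=wristpose();q=where();p,d=bot.read_camera("wrist");m=bot.calibration("wrist")["mtx"]
    v,u=np.mgrid[60:384,205:300];v=v.ravel();u=u.ravel();dz=d[v,u];a=u-m[0,2];b=v-m[1,2];r=np.hypot(a,b);k=np.tan(r/m[0,0])/r
    X=np.c_[a*k*dz,-b*k*dz,-dz,np.ones_like(dz)]@T.T; X=X[:,:3]
    B=(X-O)@RB*1e3
    import itertools
    piv=q
    # plate points: perpendicular distance ~30 below pivot; robust line fit in the pivot plane
    D=B-piv; best=None
    for t in np.radians(np.arange(-30,25,.25)):
        w=-np.sin(t)*D[:,0]+np.cos(t)*D[:,2]; l=np.cos(t)*D[:,0]+np.sin(t)*D[:,2]
        s=(abs(w+30)<2.5)&(l>-92)&(l<-10)
        if best is None or s.sum()>best[0]: best=(s.sum(),t,s)
    s=best[2];c=np.polyfit(B[s,0],B[s,2],1);t=np.arctan(c[0])
    off=(np.cos(t)*D[s,2]-np.sin(t)*D[s,0]).mean()
    tip=piv[[0,2]]+[-90*np.cos(t)+34*np.sin(t),-90*np.sin(t)-34*np.cos(t)]
    ce=tip+170*np.array([np.cos(t),np.sin(t)])
    print("pivot",piv,"n",best[0],"theta",np.degrees(t).round(2),"off",off.round(1),"tip bottom",tip.round(1),"catch bottom",ce.round(1))
    return p
E
python3 -c "
from h import *
print(where());tilt()
go(44,92);go(36,45)"
```

```text
[150.6   1.7 186.1]
pivot [150.6   1.7 186.1] n 14346 theta -24.65 off -29.7 tip bottom [ 54.6 192.7] catch bottom [209.1 121.8]
bay 44 92
t 9.9 tcp [ 0.5605 -0.1724  0.3168] h -169.42 F [-0.4  0.4 -2.8] w 8.07 q6 -2.1
move [ 5.77 -0.17 13.07] twist 0.08
bay 36 45
t 9.9 tcp [ 0.5605 -0.1724  0.3168] h -169.42 F [-0.4  0.4 -2.8] w 8.07 q6 -2.1
move [ 4.52 -0.18 17.67] twist 0.08
```

>>> step_arm --pt "7.8 2 -0.1 3 0" --pt "7.8 4 -0.2 6 0" --pt "7.8 5.8 -0.2 10 0" --pt "7.8 5.8 -0.2 12 0" --pt "7.8 5.8 -0.2 13 0" --pt "7.8 5.7 -0.2 13.4 0" --pt "7.8 5.6 -0.2 13.8 0" --pt "7.8 5.5 -0.2 14.2 0" --pt "7.8 5.4 -0.2 14.6 0" --pt "7.8 5.3 -0.2 15 0" --pt "7.8 5.2 -0.2 15.4 0" --pt "7.8 5.2 -0.2 15.4 0"

```text
time: 11.1
tool_pos: [0.5097, -0.1857, 0.1644]
tcp_rot: [0.288, -3.128, 0.002]
wrist_force: [-6.2, -0.8, 3.5]
width: 0.94
grip_force: 58.4
```

```bash
python3 -c "
from h import *
tilt();go(36,45)"
```

```text
pivot [39.8 -2.2 70. ] n 14064 theta -19.7 off -29.7 tip bottom [-56.4  68.3] catch bottom [103.7  11. ]
bay 36 45
t 11.15 tcp [ 0.5098 -0.1857  0.1647] h -169.47 F [-5.6 -0.9  3.4] w 8.07 q6 -2.15
move [-0.69  0.22  2.46] twist 0.03
```

>>> step_arm --pt "7.8 -0.1 0.1 0 0" --pt "7.8 -0.2 0.2 0.3 0" --pt "7.8 -0.3 0.2 0.6 0" --pt "7.8 -0.4 0.2 0.9 0" --pt "7.8 -0.5 0.2 1.2 0" --pt "7.8 -0.6 0.2 1.5 0" --pt "7.8 -0.6 0.2 1.8 0" --pt "7.8 -0.6 0.2 1.8 0" --force 22

```text
time: 11.95
tool_pos: [0.5152, -0.1828, 0.1464]
tcp_rot: [0.288, -3.128, 0.002]
wrist_force: [-5.9, -1.8, 2.7]
width: 0.945
grip_force: 58.7
```

```bash
python3 -c "
from h import *
tilt();go(36,45)"
```

```text
pivot [37.7 -0.3 51.1] n 13117 theta -5.36 off -29.4 tip bottom [-55.1  25.7] catch bottom [114.2   9.8]
bay 36 45
t 12.0 tcp [ 0.5151 -0.1828  0.1465] h -169.48 F [-6.4 -0.9  1.6] w 8.05 q6 -2.14
move [-0.11  0.03  0.64] twist 0.02
```

>>> step_arm --pt "7.8 -0.2 0 0.2 0" --pt "7.8 -0.4 0 0.4 0" --pt "7.8 -0.6 0 0.6 0" --pt "7.8 -0.8 0 0.8 0" --pt "7.8 -0.9 0 0.9 0" --pt "7.8 -0.9 0 0.9 0"

```text
time: 12.6
tool_pos: [0.5226, -0.1813, 0.1373]
tcp_rot: [0.288, -3.125, 0.001]
wrist_force: [-9.2, -2.0, 3.8]
width: 0.947
grip_force: 59.1
```

```bash
python3 -c "
from h import *
tilt();go(40,38)"
```

```text
pivot [40.8 -0.2 39.7] n 12550 theta 1.08 off -29.4 tip bottom [-48.5   4. ] catch bottom [121.4   7.2]
bay 40 38
t 12.65 tcp [ 0.5226 -0.1812  0.1374] h -169.47 F [-10.3  -2.    3.7] w 8.09 q6 -2.13
move [-0.    0.02  0.2 ] twist 0.03
```

>>> step_arm --pt "7.9 0.3 0 0.15 0" --pt "7.9 0.6 0 0.3 0" --pt "7.9 0.9 0 0.45 0" --pt "7.9 1.2 0 0.6 0" --pt "7.9 1.2 0 0.8 0" --pt "7.9 1.2 0 0.8 0" --force 20

```text
time: 13.25
tool_pos: [0.5133, -0.183, 0.1294]
tcp_rot: [-0.288, 3.126, -0.002]
wrist_force: [-0.7, -0.4, 6.0]
width: 0.944
grip_force: 59.3
```

```bash
python3 -c "
from h import *
tilt();go(26,37)"
```

```text
pivot [28.8 -0.2 36.4] n 12104 theta 7.04 off -29.3 tip bottom [-56.4  -8.4] catch bottom [112.4  12.5]
bay 26 37
t 13.3 tcp [ 0.5133 -0.183   0.1294] h -169.48 F [-1.2 -1.   5.9] w 8.05 q6 -2.14
move [0.28 0.02 0.07] twist 0.02
```

θ is +7°. I'll relieve the press by 6 mm along the bay's z, then slide down the slope towards the lip.

>>> step_arm --pt "7.9 0.12 0 -0.27 0" --pt "7.9 0.25 0 -0.55 0" --pt "7.9 0.25 0 -0.55 0" --pt "7.9 0.55 0 -0.41 0" --pt "7.9 0.85 0 -0.27 0" --pt "7.9 1.15 0 -0.13 0" --pt "7.9 1.15 0 -0.13 0"

```text
time: 14.0
tool_pos: [0.5002, -0.1846, 0.1292]
tcp_rot: [0.288, -3.127, -0.001]
wrist_force: [-2.2, 0.3, 0.4]
width: 0.938
grip_force: 58.9
```

Run:
```python
from h import *
p=tilt();s=bot.read_state();print(s["wrist_force"])
c=p[20:220,120:390]
cv2.imwrite("pics/w7.png",cv2.convertScaleAbs(cv2.resize(c[...,::-1],None,fx=2.9,fy=2.9,interpolation=cv2.INTER_CUBIC),alpha=1.7))
```

```text
pivot [16.8  0.7 41.9] n 12142 theta 6.06 off -29.5 tip bottom [-69.1  -1.4] catch bottom [99.9 16.5]
[-2.24529562  0.31142826  0.12175011]
```

View pics/w7.png

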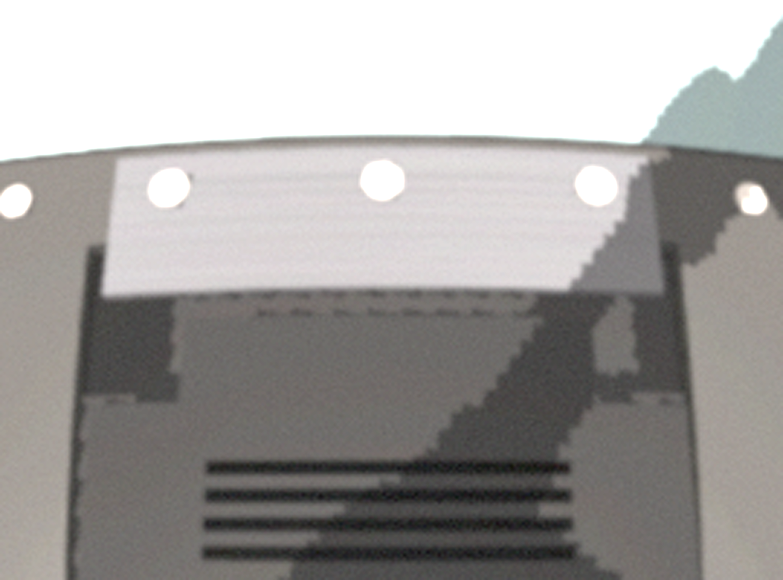

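The tongue end (row ~300) is just at the lip edge (row 295), and the cover (slots 205–571, centre 388) is about 1 mm off the lip centre (382). I'll slide it in.

>>> step_arm --pt "7.9 0.27 -0.05 0.13 0" --pt "7.9 0.55 -0.1 0.25 0" --pt "7.9 0.8 -0.1 0.38 0" --pt "7.9 1.1 -0.1 0.5 0" --pt "7.9 1.35 -0.1 0.63 0" --pt "7.9 1.35 -0.1 0.63 0"

```text
time: 14.65
tool_pos: [0.4871, -0.1882, 0.123]
tcp_rot: [0.287, -3.127, -0.0]
wrist_force: [-0.9, -1.0, -1.0]
width: 0.942
grip_force: 58.7
```

Run:
```python
from h import *
tilt();s=bot.read_state();print(s["wrist_force"])
```

```text
pivot [ 1.9 -0.5 41.8] n 11609 theta 2.31 off -30.9 tip bottom [-86.7   4.2] catch bottom [83.2 11. ]
[-0.98041705 -1.26618431 -1.21057547]
```

```bash
sed -i 's/(l>-92)/(l>-60)/' h.py
python3 - <<'E'
from h import *
p=tilt()
c=p[20:220,120:390]
cv2.imwrite("pics/w8.png",cv2.convertScaleAbs(cv2.resize(c[...,::-1],None,fx=2.9,fy=2.9,interpolation=cv2.INTER_CUBIC),alpha=1.7))
E
```

```text
pivot [ 2.3 -0.5 41.8] n 8023 theta 4.65 off -29.5 tip bottom [-84.6   0.6] catch bottom [84.8 14.4]
```

View pics/w8.png

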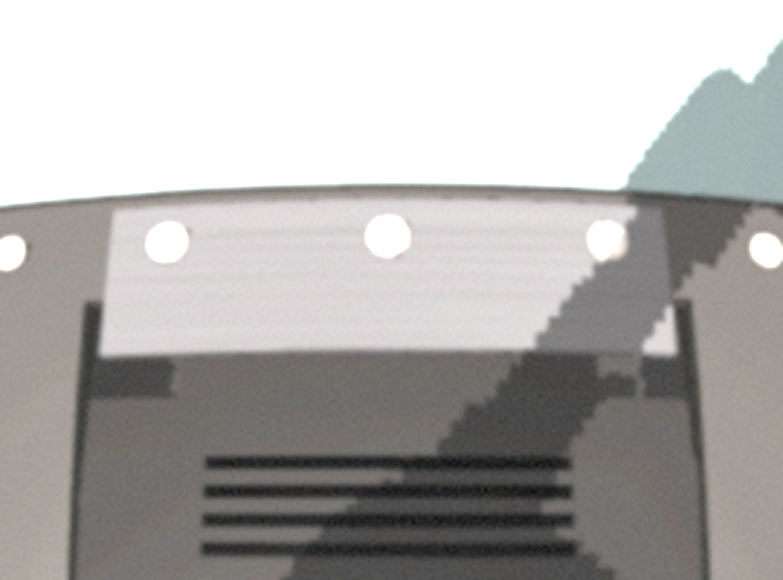

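The tongue is under the lip: the lip edge is at row 355 and the shoulders at row 397, which leaves about 3 mm to go. That was my 11th picture, one over the limit of ten, so I'll use numbers only from here. I'll push it home.

>>> step_arm --pt "7.9 0.09 0 0.04 0" --pt "7.9 0.18 0 0.08 0" --pt "7.9 0.27 0 0.12 0" --pt "7.9 0.36 0 0.17 0" --pt "7.9 0.36 0 0.17 0"

```text
time: 15.25
tool_pos: [0.4851, -0.1886, 0.122]
tcp_rot: [-0.288, 3.127, 0.0]
wrist_force: [1.4, 1.0, -2.5]
width: 0.944
grip_force: 58.7
```

Run:
```python
from h import *
tilt();s=bot.read_state();print(s["wrist_force"], s["wrist_force"]@RB)
```

```text
pivot [-0.3 -0.5 41.8] n 8052 theta 3.91 off -29.5 tip bottom [-87.8   1.7] catch bottom [81.8 13.3]
[ 1.55370281  0.56113237 -2.0801598 ] [ 0.61158731  0.26859631 -2.57094218]
```

>>> step_arm --pt "7.9 0.1 0 0.05 0" --pt "7.9 0.2 0 0.09 0" --pt "7.9 0.3 0 0.14 0" --pt "7.9 0.3 0 0.14 0"

```text
time: 15.7
tool_pos: [0.4847, -0.1888, 0.1225]
tcp_rot: [-0.287, 3.122, -0.0]
wrist_force: [4.7, 3.7, 2.6]
width: 0.942
grip_force: 59.1
```

Run:
```python
from h import *
tilt();s=bot.read_state();print(s["wrist_force"], s["wrist_force"]@RB)
```

```text
pivot [-0.6 -0.7 42.4] n 8045 theta 4.51 off -29.3 tip bottom [-87.7   1.4] catch bottom [81.8 14.8]
[5.86040867 5.09382485 2.1761664 ] [ 6.98776898  3.94055363 -0.81869618]
```

Home against the wall (7 N along the slope) with the catch edge still raised. I'll ease the press, lower slightly, let go and rise.

>>> step_arm --pt "7.9 -0.1 0 0.1 0" --pt "7.9 -0.2 0 0.23 0" --pt "7.9 -0.2 0 0.23 0" --pt "8.54 -0.2 0 0.23 0" --pt "8.54 -0.2 0 0.23 0" --pt "8.54 -0.2 0 0.23 0" --pt "8.54 -0.2 0 0.23 0"

```text
time: 16.45
tool_pos: [0.483, -0.189, 0.1178]
tcp_rot: [0.288, -3.127, -0.0]
wrist_force: [0.7, 0.8, 0.3]
width: 1.0
grip_force: 0.0
```

Run:
```python
from h import *
tilt();s=bot.read_state();print(s["wrist_force"], s["width"])
```

```text
pivot [-4.1 -0.6 38.8] n 8023 theta 5.01 off -29.2 tip bottom [-90.8  -2.9] catch bottom [78.6 11.9]
[0.35896343 0.98991305 0.35335715] 1.0027813350230967
```

>>> step_arm --pt "8.54 0 0 -0.7 0" --pt "8.54 0 0 -1.6 0" --pt "8.54 0 0 -3 0" --pt "8.54 0 0 -5 0" --pt "8.54 0 0 -8 0" --pt "8.54 0 0 -11 0" --pt "0 2 0 -14 0" --pt "0 3 0 -16 0" --pt "0 3 0 -16 0" --pt "0 3 0 -16 0"

```text
time: 17.5
tool_pos: [0.4546, -0.1946, 0.2793]
tcp_rot: [-0.287, 3.126, -0.002]
wrist_force: [-0.0, 0.5, -0.3]
width: 0.332
grip_force: 0.0
```

```bash
cat >> h.py <<'E'
def plate():
    T=wristpose();p,d=bot.read_camera("wrist");m=bot.calibration("wrist")["mtx"]
    v,u=np.mgrid[0:384,0:512];v=v.ravel();u=u.ravel();dz=d[v,u];a=u-m[0,2];b=v-m[1,2];r=np.hypot(a,b)+1e-9;k=np.tan(r/m[0,0])/r
    B=((np.c_[a*k*dz,-b*k*dz,-dz,np.ones_like(dz)]@T.T)[:,:3]-O)@RB*1e3
    f=(dz>0)&(abs(B[:,2])<40)
    fr=f&(abs(B[:,1])>78)&(abs(B[:,1])<94)&(abs(B[:,0])<80)&(abs(B[:,2]-7)<8)
    cf=np.linalg.lstsq(np.c_[B[fr,:2],np.ones(fr.sum())],B[fr,2]-5.5,rcond=None)[0]
    h=B[:,2]-np.c_[B[:,:2],np.ones(len(B))]@cf      # height above ledge plane
    pl=f&(abs(B[:,1])<58)&(((B[:,0]>-55)&(B[:,0]<-25))|((B[:,0]>30)&(B[:,0]<72)))&(abs(h-8)<14)
    c=np.polyfit(B[pl,0],h[pl],1)
    for k in range(3):
        w=pl&(abs(h-np.polyval(c,B[:,0]))<2.5);c=np.polyfit(B[w,0],h[w],1)
    print("frame fit",cf.round(4),fr.sum(),"plate n",w.sum(),"theta",np.degrees(np.arctan(c[0])).round(2),"underside h at x=-85,0,85:",(np.polyval(c,[-85,0,85])-4).round(1))
    H=f&(h-np.polyval(c,B[:,0])>30)&(h<60)&(abs(B[:,0])<30)&(abs(B[:,1])<45)
    if H.sum()>30:print("handle top",np.median(B[H],0).round(1),B[H].min(0).round(1),B[H].max(0).round(1))
    return p
E
python3 - <<'E'
from h import *
plate();s=bot.read_state();print(where(),s["wrist_force"], s["width"],s["tool_pos"])
E
```

```text
frame fit [7.800e-03 1.800e-03 1.865e+00] 3669 plate n 4700 theta 4.73 underside h at x=-85,0,85: [-2.8  4.2 11.3]
[ 36.2  -0.5 196.6] [ 0.47702567  0.10000942 -0.37056045] 0.23805901861878367 [ 0.4541345  -0.19423079  0.2779062 ]
```

The cover now rests with its catch edge on the roller (11.3 mm up) and its tongue in the pocket. Next I'll press near the catch edge with shut fingers.

Run:
```python
from h import *
for z in(45,18,0): print(z);move(O+RB@(np.array([61,0,z])/1e3),190.5)
```

```text
45
t 17.55 tcp [ 0.4541 -0.1942  0.2779] h -169.48 F [ 0.5  0.1 -0.4] w 2.03 q6 -2.21
move [-8.59  0.04  7.1 ] twist 0.02
18
t 17.55 tcp [ 0.4541 -0.1942  0.2779] h -169.48 F [ 0.5  0.1 -0.4] w 2.03 q6 -2.21
move [-9.72  0.04  9.56] twist 0.02
0
t 17.55 tcp [ 0.4541 -0.1942  0.2779] h -169.48 F [ 0.5  0.1 -0.4] w 2.03 q6 -2.21
move [-10.47   0.04  11.19] twist 0.02
```

>>> step_arm --pt "0 -3 0 0 0" --pt "0 -6 0 1 0" --pt "0 -8.6 0 4 0" --pt "0 -8.6 0 6.5 0" --pt "0 -8.6 0 7.1 0" --pt "0 -9 0 8 0" --pt "0 -9.4 0 8.8 0" --pt "0 -9.6 0 9.3 0" --pt "0 -9.7 0 9.6 0" --pt "0 -9.9 0 10 0" --pt "0 -9.9 0 10 0" --pt "0 -9.9 0 10 0"

```text
time: 18.75
tool_pos: [0.5516, -0.1764, 0.1785]
tcp_rot: [-0.288, 3.128, -0.0]
wrist_force: [-0.0, -0.1, -0.2]
width: 0.001
grip_force: 0.0
```

Run:
```python
from h import *
s=bot.read_state();print(((s["tool_pos"]-O)@RB*1e3).round(1),s["wrist_force"]@RB, s["width"])
```

```text
[61.1 -0.7 13.8] [-0.09470211 -0.06437939 -0.12912551] 0.0013268564546461065
```

>>> step_arm --pt "0 -0.08 0 0.18 0" --pt "0 -0.17 0 0.36 0" --pt "0 -0.25 0 0.55 0" --pt "0 -0.34 0 0.73 0" --pt "0 -0.42 0 0.91 0" --pt "0 -0.42 0 0.91 0"

```text
time: 19.35
tool_pos: [0.5554, -0.1754, 0.1686]
tcp_rot: [0.288, -3.128, -0.0]
wrist_force: [-0.4, 0.3, -0.1]
width: -0.006
grip_force: 0.0
```

Run:
```python
from h import *
s=bot.read_state();print(((s["tool_pos"]-O)@RB*1e3).round(1),(s["wrist_force"]@RB).round(1), s["width"]);plate()
```

```text
[60.6 -0.4  3.1] [-0.3  0.4  0. ] -0.005680922130658544
frame fit [0.0078 0.0019 1.8955] 8492 plate n 17862 theta 4.7 underside h at x=-85,0,85: [-2.8  4.2 11.2]
```

>>> step_arm --pt "0 -0.08 0 0.18 0" --pt "0 -0.17 0 0.36 0" --pt "0 -0.25 0 0.55 0" --pt "0 -0.34 0 0.73 0" --pt "0 -0.42 0 0.91 0" --pt "0 -0.42 0 0.91 0"

```text
time: 20.0
tool_pos: [0.5596, -0.1747, 0.1595]
tcp_rot: [0.288, -3.128, -0.0]
wrist_force: [-0.6, -0.4, -1.3]
width: -0.001
grip_force: 0.0
```

Run:
```python
from h import *
s=bot.read_state();print(((s["tool_pos"]-O)@RB*1e3).round(1),(s["wrist_force"]@RB).round(1), s["width"]);plate()
```

```text
[60.6 -0.4 -6.9] [-1.1 -0.3 -0.9] -0.0010466727227528352
frame fit [0.0083 0.0019 1.8772] 9123 plate n 19659 theta 4.67 underside h at x=-85,0,85: [-2.7  4.2 11.1]
```

>>> step_arm --pt "0 -0.08 0 0.18 0" --pt "0 -0.17 0 0.36 0" --pt "0 -0.25 0 0.55 0" --pt "0 -0.34 0 0.73 0" --pt "0 -0.42 0 0.91 0" --pt "0 -0.42 0 0.91 0"

```text
time: 20.65
tool_pos: [0.5639, -0.1741, 0.1514]
tcp_rot: [-0.288, 3.128, -0.0]
wrist_force: [-3.4, 0.6, 4.9]
width: -0.003
grip_force: 2.9
```

Run:
```python
from h import *
s=bot.read_state();print(((s["tool_pos"]-O)@RB*1e3).round(1),(s["wrist_force"]@RB).round(1), s["width"]);plate()
```

```text
[ 61.2  -0.7 -16.2] [-0.9  1.2  5.8] -0.003139625773847431
frame fit [ 5.4000e-03  1.4000e-03 -5.5694e+00] 7871 plate n 19907 theta 4.53 underside h at x=-85,0,85: [-3.1  3.7 10.4]
handle top [ 1.2 -0.8 37.8] [ -6.7 -41.8  32.5] [ 6.6 40.2 40. ]
```

Contact made: 5.8 N, and the box has yielded 7 mm. I'll press on.

>>> step_arm --pt "0 -0.08 0 0.18 0" --pt "0 -0.17 0 0.36 0" --pt "0 -0.25 0 0.55 0" --pt "0 -0.34 0 0.73 0" --pt "0 -0.42 0 0.91 0" --pt "0 -0.42 0 0.91 0"

```text
time: 21.3
tool_pos: [0.5644, -0.1739, 0.14]
tcp_rot: [0.288, -3.121, -0.0]
wrist_force: [-8.2, -2.6, 2.9]
width: 0.0
grip_force: 5.9
```

Run:
```python
from h import *
s=bot.read_state();print(((s["tool_pos"]-O)@RB*1e3).round(1),(s["wrist_force"]@RB).round(1), s["width"]);plate()
```

```text
[ 56.9  -0.6 -26.8] [-6.5 -1.1  6.2] 0.0004055752847331658
frame fit [ 3.0000e-03  7.0000e-04 -5.9194e+00] 5374 plate n 20805 theta 0.3 underside h at x=-85,0,85: [-1.  -0.6 -0.1]
handle top [ 3.8 -0.7 33.2] [ -3.6 -41.7  27.6] [ 9.2 40.3 35.7]
```

It has snapped in: the plate is flat (0.3°) at seat height. I'll retreat and check.

>>> step_arm --pt "0 0.1 0 -0.5 0" --pt "0 0.2 0 -1.2 0" --pt "0 0.4 0 -2.2 0" --pt "0 0.4 0 -4 0" --pt "0 0.4 0 -7 0" --pt "0 1 0 -10 0" --pt "0 3 0 -13 0" --pt "0 5 0 -15 0" --pt "0 5 0 -15 0" --pt "0 5 0 -15 0"

```text
time: 22.35
tool_pos: [0.5197, -0.1824, 0.2926]
tcp_rot: [-0.287, 3.125, -0.001]
wrist_force: [-0.4, 0.4, -0.7]
width: 0.002
grip_force: 0.0
```

Run:
```python
from h import *
plate();s=bot.read_state();print(s["tool_pos"],s["wrist_force"].round(1))
```

```text
frame fit [0.0082 0.002  1.8539] 3727 plate n 6720 theta 1.79 underside h at x=-85,0,85: [-0.1  2.6  5.2]
handle top [ 6.6  4.4 39.7] [  6.3 -37.8  38.8] [ 6.8 37.8 40. ]
[ 0.51921025 -0.18210656  0.29114425] [-0.3  0.3  0.1]
```

The plate reading after retreat (1.8°, edge 5 mm up) is doubtful. I'll check the height profile from a better viewpoint.

>>> step_arm --pt "0 -4 0 -2 0" --pt "0 -8 0 -4 0" --pt "0 -10 0 -5 0" --pt "0 -10 0 -5 0" --pt "0 -10 0 -5 0"

```text
time: 22.9
tool_pos: [0.617, -0.1636, 0.3392]
tcp_rot: [0.289, -3.125, -0.002]
wrist_force: [-0.4, 0.7, -0.3]
width: 0.001
grip_force: 0.0
```

```bash
cat >> h.py <<'E'
def prof():
    T=wristpose();p,d=bot.read_camera("wrist");m=bot.calibration("wrist")["mtx"]
    v,u=np.mgrid[0:384,0:512];v=v.ravel();u=u.ravel();dz=d[v,u];a=u-m[0,2];b=v-m[1,2];r=np.hypot(a,b)+1e-9;k=np.tan(r/m[0,0])/r
    B=((np.c_[a*k*dz,-b*k*dz,-dz,np.ones_like(dz)]@T.T)[:,:3]-O)@RB*1e3
    for x in range(-90,110,10):
        row=[]
        for y in(-85,-50,-25,0,25,50,85):
            s=(dz>0)&(abs(B[:,0]-x)<4)&(abs(B[:,1]-y)<6);row.append(round(float(np.median(B[s,2])),1) if s.sum()>3 else None)
        print(x,row)
    return p
E
python3 - <<'E'
from h import *
plate();prof()
E
```

```text
frame fit [8.2000e-03 1.7000e-03 1.9324e+00] 2736 plate n 4737 theta 1.77 underside h at x=-85,0,85: [-0.   2.6  5.2]
handle top [ 6.8 -2.9 39.4] [  5.7 -38.2  38.8] [ 8.1 34.5 40. ]
-90 [6.6, 9.2, 9.6, 9.7, 9.7, 9.1, 6.9]
-80 [6.4, 9.8, 9.9, 9.7, 9.8, 10.0, 6.9]
-70 [6.6, 6.0, 5.8, 5.8, 6.0, 5.8, 7.1]
-60 [6.7, 6.2, 5.9, 5.8, 6.2, 6.1, 7.1]
-50 [7.0, 6.3, 6.7, 6.6, 6.6, 6.6, 7.2]
-40 [7.0, 6.9, 6.7, 7.0, 6.9, 7.0, 7.5]
-30 [7.0, 7.3, 7.3, 7.1, 7.4, 7.2, 7.2]
-20 [7.1, 7.5, None, None, None, 7.7, 7.4]
-10 [7.2, 7.9, 8.2, 7.9, 8.5, 8.3, 7.5]
0 [7.9, 8.3, 42.6, 43.1, 43.9, 8.6, 8.1]
10 [7.4, 8.6, 27.1, 34.3, 25.3, 9.2, 7.5]
20 [7.4, 9.0, 9.2, 9.3, 9.5, 9.6, 7.9]
30 [7.3, 9.6, 9.5, 9.8, 9.8, 9.8, 7.9]
40 [7.4, 9.9, 10.1, 10.1, 10.3, 10.1, 7.8]
50 [7.7, 10.2, 10.4, 10.7, 10.8, 10.8, 8.1]
60 [7.6, 10.6, 11.0, 11.0, 11.1, 10.9, 8.1]
70 [7.7, 11.1, 11.2, 11.3, 11.4, 11.3, 7.9]
80 [7.9, 10.3, 10.9, 11.6, 11.3, 10.8, 8.1]
90 [7.9, 8.0, 8.1, 14.4, 8.0, 8.5, 8.3]
100 [8.6, 7.7, 8.4, 17.5, 8.2, 8.2, 8.7]
```

The catch edge stands about 5 mm up, resting on the plunger, so it has not snapped. From contact, the shut tips lie about 27 mm behind the TCP. That put my fingers at x ≈ 73, partly pressing on the catch housing. I'll press again with the tips at x ≈ 61.

```bash
cat >> h.py <<'E'
UP=np.array([0,0,.027])
def gotip(x,z,y=0): move(O+RB@(np.array([x,y,z])/1e3)-UP,190.5)
def tip():
    s=bot.read_state();print("tip bay",((s["tool_pos"]+UP-O)@RB*1e3).round(1),"F bay",(s["wrist_force"]@RB).round(1))
E
sed -i 's/abs(B\[:,2\]-7)<8)/abs(B[:,2]+1)<15)/' h.py
python3 - <<'E'
from h import *
gotip(61,40);gotip(61,11)
E
```

```text
t 23.0 tcp [ 0.6159 -0.164   0.3396] h -169.48 F [-0.8 -0.1 -0.5] w 0.02 q6 -2.05
move [ 7.61 -0.   16.45] twist 0.02
t 23.0 tcp [ 0.6159 -0.164   0.3396] h -169.48 F [-0.8 -0.1 -0.5] w 0.02 q6 -2.05
move [ 6.390e+00 -1.000e-02  1.908e+01] twist 0.02
```

>>> step_arm --pt "0 4 0 3 0" --pt "0 7.6 0 6 0" --pt "0 7.6 0 10 0" --pt "0 7.6 0 14 0" --pt "0 7.6 0 16.4 0" --pt "0 7.2 0 17.3 0" --pt "0 6.8 0 18.2 0" --pt "0 6.5 0 18.8 0" --pt "0 6.3 0 19.2 0" --pt "0 6.2 0 19.4 0" --pt "0 6.2 0 19.4 0"

```text
time: 24.1
tool_pos: [0.5568, -0.1755, 0.1483]
tcp_rot: [-0.288, 3.128, -0.001]
wrist_force: [0.1, -0.2, 0.3]
width: -0.003
grip_force: 0.0
```

Run:
```python
from h import *
tip();plate()
```

```text
tip bay [64.6 -0.7  8.6] F bay [ 0.2 -0.2  0.3]
frame fit [0.0082 0.0019 1.7497] 9994 plate n 20205 theta -0.0 underside h at x=-85,0,85: [-0. -0. -0.]
handle top [ 8.1 -1.8 38.3] [ -3.8 -41.7  35.8] [ 8.8 39.4 40. ]
```

>>> step_arm --pt "0 0 0 -2 0" --pt "0 0 0 -5 0" --pt "0 0 0 -9 0" --pt "0 -2 0 -13 0" --pt "0 -5 0 -17 0" --pt "0 -6.4 0 -19 0" --pt "0 -6.4 0 -19 0" --pt "0 -6.4 0 -19 0"

```text
time: 24.95
tool_pos: [0.619, -0.1637, 0.3379]
tcp_rot: [-0.289, 3.128, -0.0]
wrist_force: [-0.0, -0.3, -0.3]
width: -0.0
grip_force: 0.0
```

Run:
```python
from h import *
plate();prof()
```

```text
frame fit [7.30e-03 1.90e-03 1.93e+00] 2744 plate n 4834 theta 0.03 underside h at x=-85,0,85: [-0. -0.  0.]
handle top [ 7.8 -0.4 38.2] [ -3.9 -41.4  36. ] [ 9.3 40.3 40. ]
-90 [6.7, 9.3, 9.5, 9.4, 10.0, 9.3, 6.7]
-80 [6.2, 9.7, 9.5, 9.6, 10.1, 9.6, 7.1]
-70 [6.6, 5.8, 5.5, 5.7, 5.6, 6.0, 6.9]
-60 [6.8, 5.2, 5.4, 5.5, 5.2, 5.5, 6.9]
-50 [6.8, 5.4, 5.4, 5.7, 5.5, 5.4, 7.1]
-40 [7.1, 5.4, 5.3, 5.4, 5.6, 5.4, 7.4]
-30 [6.7, 5.7, 5.6, 5.7, 5.5, 5.8, 7.3]
-20 [7.1, 5.6, None, None, None, 5.8, 7.6]
-10 [7.3, 5.7, 5.4, 5.6, 6.4, 5.9, 7.5]
0 [8.1, 5.8, 16.8, 40.8, 40.7, 6.0, 7.8]
10 [7.3, 5.8, 32.1, 31.5, 25.4, 6.1, 7.3]
20 [7.3, 5.8, 5.9, 6.2, 5.9, 6.2, 7.8]
30 [7.5, 6.0, 6.3, 6.2, 6.2, 6.0, 8.0]
40 [7.8, 6.0, 6.2, 6.3, 6.1, 6.3, 8.0]
50 [7.6, 6.3, 6.2, 6.3, 6.3, 6.4, 8.1]
60 [7.6, 6.3, 6.4, 6.4, 6.6, 6.5, 8.2]
70 [7.7, 6.2, 6.4, 6.6, 6.4, 6.4, 8.0]
80 [7.8, 6.1, 6.2, 7.3, 6.2, 6.3, 8.3]
90 [7.8, 8.0, 7.8, 13.7, 8.3, 8.3, 8.4]
100 [8.5, 7.7, 8.1, 17.5, 8.1, 8.2, 8.6]
```

The cover now lies flat everywhere, 1.5 mm below the frame top, which is the seated height. The robot is clear of it, so I'll hand in.

```bash
python3 -c "
from workcell import bot
print(bot.finish_job())"
```

```text
the job is handed in; nothing more can be done
None
```

The cover is back on the box: tongue under the lip, edge snapped under the roller catch, flat in its frame to 0.03°, released and handed in at about 25 s. The interlock plunger was not measured directly, the verdict was not shown, and I viewed 11 pictures, one over the limit of 10.

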